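Mount the backing flange and lap wheel on the magnetic lap unit

TASK

Set up the bench lap unit: its magnetic chuck is off. Seat the backing flange (the steel part with a stepped spigot on top of its hub) face down on the chuck's centring spigot, then seat the copper-faced lap wheel face down on the flange's own spigot, each fully home, flush and level. Only then switch the magnet on: raise the spring-loaded lockout collar on the lever, push the lever past the gate's tooth right over to the far notch, away from you, and let the collar drop home there; leave the other things on the bench where they are.

Things in the scene. Friction and masses are not known exactly. Their poses are not given: they have to be found in the camera images.
- lap_unit: Lap unit, fixed: low grey housing 136 (x) by 250 (y, from +65 to -185), top 36 mm above the bench. Origin on the bench under the spindle axis; z up, x away from the operator, y to his left; slightly turned about z. On the axis a round steel chuck, 100 across, face 44 mm above the bench, with a centring spigot 44 across, 9 high (upper 3.5 mm tapers by 3 mm of radius). Lever and gate: at y = -140
- chuck_face (a point): Centre of the chuck's flat face, on the spindle axis at the spigot's foot, 44 mm above the bench; axes as lap_unit. The flange is home when its underside's centre is here
- backing_flange: Loose, about 0.45 kg. Dark steel disc 96 across, 14 thick; steel hub 50 across from 14 to 44 mm above the underside; on the hub a spigot 34 across, 9 high (upper 3.5 tapers by 3 of radius). Underside: recess 46.5 across, 11 deep, fits the chuck's spigot with 1.25 mm play all round. Origin: centre of underside, z up along the axis. Starts recess down on the bench; turn about z is free
- flange_seat (a point): Centre of the flat hub top of the flange, 44 mm above its underside, at the foot of its spigot. The lap wheel is home when its underside's centre is here
- lap_wheel: Loose, about 0.40 kg. Steel disc 110 across, 13 thick, copper ring on top; steel hub 42 across from 13 to 43 mm above the underside, flat top, no spigot. Underside: recess 36.5 across, 11 deep, fits the flange's spigot with 1.25 mm play all round. Origin: centre of underside, z up along the axis. Starts recess down on the bench, in front of the unit or right of it, the flange in the other place
- lever_pivot (a point): Pivot of the lever, 140 mm to -y of the spindle axis and 32 mm above the bench; axes as lap_unit. The lever swings about the y axis through this point, in the unit's x-z plane
- chuck_lever (a joint): Lever angle, rad: 0 off, leaning 0.5 from upright to the operator (-x of the unit); 1.0 on, leaning 0.5 the other way. Starts at 0 to 0.08. With the collar down a cross pin meets the gate's tooth: it moves only 0 to 0.17, or 0.83 to 1.0. Friction about 1 N at the collar; it stays where left. Stem 10 thick; black end cap 20 across, its top 105 mm from the pivot
- lockout_collar (a joint): How far the collar is raised along the stem, m: 0 down (home), 0.014 upper stop. It must be raised 10 mm or more while the lever passes the tooth. A spring presses it down, 2.6 N at home and 4.3 N fully raised
- collar_grip (a point): Middle of the collar's grip, on the stem, 70 mm from the pivot when down; z up along the stem, y along the hinge axis. Grip: ringed metal cylinder 34 across, 22 long (11 either way along the stem). Held with one finger on each y side it can turn between them as the lever swings. Gate below it: 24 mm wide (y), up to 63 mm above the bench, its middle tooth to 76 mm
- silver_cuff: Bystander, loose, to be left alone: a hammered open silver cuff bracelet, 54x59x22 mm; origin under its centre
- brass_brush: Bystander, loose, to be left alone: a brass scratch brush with a wooden back, 175x14x22 mm; origin under its centre
- loupe_glass: Bystander, loose, to be left alone: a round magnifier with a black folding handle, 87x42x9 mm; origin under its centre
- hinged_tin: Bystander, loose, to be left alone: a flat green hinged tin, 65x98x20 mm; origin under its centre

How it is judged:
By the outcome, as a careful person would: the job done as asked, in the order asked, and still so for the second after the job is handed in, with the robot touching nothing.
It also fails if it takes over 67 s, if anything falls off the work surface, if the arm or the gripper's body presses on something with over 40 N, if the wrist force passes 120 N, or if a joint passes its speed limit or range.

ROBOT

A 6-joint arm with a two-finger parallel gripper is mounted at the origin on a cart in front of the work surface, level with it; the furniture and walls round the work are solid. World frame = base frame: x ahead of the robot, y to its left, z up, the work surface at z = 0. Lengths are in m, angles in rad, forces in N, time in s.
With the tool pointing down it reaches from about 0.25 to 0.725 m from the base axis. Payload 4 kg.
Tool frame: the origin (TCP) lies where the fingers leave the gripper's body, on its centre line; the fingertips stand 73 mm ahead of it and the grasp point (between the pads) lies 54 mm ahead of it (bot.tips_ahead is the z of the fingertips in the tool frame, in m); z points along the fingers, y is the direction in which the jaws open and shut (so a half turn about z gives the same grasp; the last joint's range is limited). The gripper opens to 85 mm and grips with 20 to 120 N. Pads are 22 mm wide; open, the fingers measure 114 mm over their backs; the gripper's body (76 mm by 85 mm) begins 54 mm behind the grasp point. The pads swing forward as they close: fully open they stand 13 mm farther back than shut.
Start: joints at [1.234, 0.241, 0.005, 1.335, 0, 1.571], TCP at [0.165, 0.472, 0.304] pointing down, gripper open.
Joint ranges: [-2.72, 2.72], [-1.05, 1.87], [-1.09, 1.28], [-1.99, 2.15], [-1.42, 1.44], [-3.14, 3.14]. Speed limits (rad/s): [2.79, 2.79, 3.14, 3.14, 3.14, 3.14].

INTERFACE

Orientations are given as a unit quaternion [x, y, z, w].
In Python, from workcell import readout, camera, get_calibration, order, bot gives the robot as it stands.
- The arm moves only by the tool send_rows, never from a script. Its argument "moves" is a list of rows, each a list of 3 entries, a list of its own where there are three numbers: the shift along the tool's x, y, z in mm, then the turn, a rotation vector about the tool's x, y, z in rad, then the finger opening in mm, from 0 to 85.4. In form: [[[dx, dy, dz], [ax, ay, az], grip], ...]. A call has 1 to 12 rows; each row is the pose to reach, as a shift and turn from the pose measured when the call began, along the tool's axes at that moment; what a row does not reach only later rows make up. A row lasts 1/12 s, in which the tool goes at most 41.7 mm and 7.16 degrees, less where a joint would pass 70% of its speed; a pose out of reach is approached as far as the arm can. A call with a gripper value outside its range is refused whole. The fingers move at their own pace and stop on an object; the grip force is fixed at half the most. Time passes only in rows, so rows that repeat a pose let the fingers close. It gives the time, the measured TCP pose, the force and the opening at its end, in the units of the state.
- readout.get_obs(): the state, without advancing time (a new reading comes with each control period).
- camera(name): name is "scene" or "top" or "wrist"; returns the picture (480x640x3 uint8, red, green, blue); there is no depth.
- get_calibration(name): a dict with "fx", "fy", "cx", "cy" (pixels), "R" (3x3) and "t" (3): a world point X has camera coordinates R X + t. Camera axes: x right, y down, z forward; pixel columns grow to the right and rows downward; lengths in m; the calibration is good to about 2 mm. A picture is of the moment at which its call begins: read the wrist's pose just before it. get_calibration takes no time and is no camera call; for the wrist camera it gives the pose at the moment of the call.
- order.job_done(): hands the job in, once; it reports no verdict.
The state is a dict: "clock": time; "joint_pos": joint angles; "joint_vel": joint speeds; "tau": joint torques, N m; "eef_pos": TCP position; "tool_rot": TCP orientation; "ft_force": force on the tool from outside, world axes, zero at the start; "ft_torque": the same for the moment, N m; "grip_width": finger opening in m.
Only numpy, scipy, OpenCV 4.12 (cv2) and the standard library are available. Lean on these libraries where they do the work, as an engineer would, in place of code of your own. Each camera call takes 0.05 s, during which the arm holds its last target. There are 200 camera calls.

## Working session

There is one attempt and no reset: what is moved stays moved. The work goes in short steps, Python scripts to look and compute and a tool call to move; the robot and the scene stay as the last step left them, time stands still between calls to the robot, and variables do not carry over. Pictures are saved under pics/ and viewed, about 8 in all and at most 12, crops included, and the job is handed in when it is done.

Besides the shell and the picture viewer there is one more tool, called after "Call:" by a JSON object that holds its "name" and its "arguments". send_rows: Moves the arm, as the interface text tells. Its arguments: {"type":"object","properties":{"moves":{"type":"array","items":{"type":"array"}}},"required":["moves"]}

```bash
mkdir -p pics; ls; python3 - <<'E'
from workcell import readout, camera, get_calibration
import cv2
print(readout.get_obs())
for n in("top","scene"):
    c=get_calibration(n);print(n,c)
    cv2.imwrite(f"pics/{n}0.png",camera(n)[:,:,::-1])
E
```

```text
pics
{'clock': 0.0, 'joint_pos': array([ 1.23400813e+00,  2.41424665e-01,  3.73326357e-03,  1.33521413e+00,
       -4.15935535e-05,  1.57078303e+00]), 'joint_vel': array([ 1.29776879e-04, -5.46701171e-05,  9.90275813e-04, -1.66129589e-04,
        1.04289640e-03, -6.56939384e-04]), 'tau': array([ 4.84125303e-04, -3.72318649e+01,  2.52407598e+01,  1.71703252e-02,
        1.28664656e-04,  7.20194805e-06]), 'eef_pos': array([0.16507892, 0.47145354, 0.30301042]), 'tool_rot': array([ 1.67592711e-01,  9.85855755e-01, -1.04317139e-03, -1.56255330e-04]), 'ft_force': array([-0.34559826, -0.14687073,  0.18178325]), 'ft_torque': array([-0.05209314,  0.00319441, -0.01004932]), 'grip_width': 0.0853402037598367}
top {'fx': 493.978014269861, 'fy': 493.978014269861, 'cx': 320.92332971338936, 'cy': 231.57864700086463, 'R': array([[-2.97475780e-03, -9.99582811e-01,  2.87290038e-02],
       [-9.93910781e-01, -2.09024379e-04, -1.10187636e-01],
       [ 1.10147672e-01, -2.88818482e-02, -9.93495510e-01]]), 't': array([-0.07938312,  0.61094028,  1.00719481])}
scene {'fx': 477.359608442701, 'fy': 477.359608442701, 'cx': 328.07051781543475, 'cy': 246.22906457466357, 'R': array([[ 0.84218343, -0.53909012, -0.01043573],
       [-0.42782143, -0.65632588, -0.62145407],
       [ 0.32817051,  0.52784296, -0.78338109]]), 't': array([-0.54556371,  0.25606442,  0.73836219])}
```

View pics/top0.png

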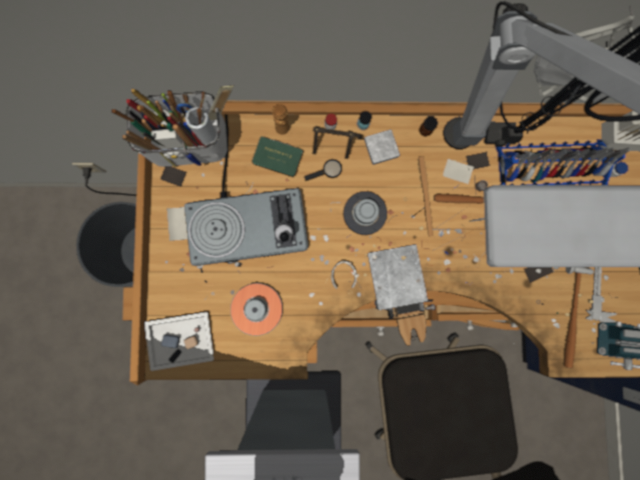

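View pics/scene0.png

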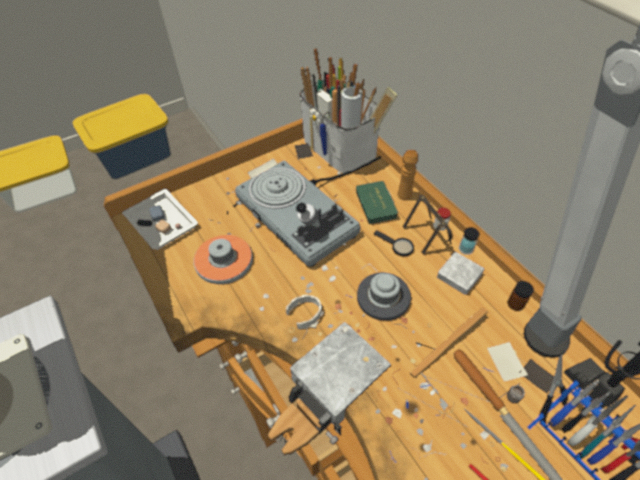

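Top view: wheel (orange) near (256,309), flange (366,212), chuck (215,230), lever cap (285,232). The scene view agrees, with the tin, loupe and cuff clear of the paths. I'll cast rays for coarse positions.

```bash
cat > h.py <<'E'
import numpy as np, cv2
from scipy.spatial.transform import Rotation as Rn
from workcell import readout, camera, get_calibration
def ray(c,u,v,z):
    d=c["R"].T@np.array([(u-c["cx"])/c["fx"],(v-c["cy"])/c["fy"],1]); o=-c["R"].T@c["t"]
    return o+d*(z-o[2])/d[2]
def proj(c,X):
    p=c["R"]@np.asarray(X)+c["t"]; return np.array([c["fx"]*p[0]/p[2]+c["cx"],c["fy"]*p[1]/p[2]+c["cy"]])
def delta(pos,yaw):
    """shift (mm) and rotvec in current tool frame to reach TCP pos, pointing down, tool x at angle yaw"""
    o=readout.get_obs(); R=Rn.from_quat(o["tool_rot"])
    T=Rn.from_euler('z',yaw)*Rn.from_euler('x',np.pi)
    return np.round(R.inv().apply(np.asarray(pos)-o["eef_pos"])*1000,1), np.round((R.inv()*T).as_rotvec(),4)
def yawnow():
    x=Rn.from_quat(readout.get_obs()["tool_rot"]).as_matrix()[:,0]; return np.arctan2(x[1],x[0])
E
python3 - <<'E'
from h import *
im=cv2.imread("pics/top0.png");c=get_calibration("top")
hsv=cv2.cvtColor(im,cv2.COLOR_BGR2HSV)
m=cv2.inRange(hsv,(3,140,150),(14,255,255));m[:, :200]=0;m[:,320:]=0;m[:270]=0;m[350:]=0
k,_=cv2.findContours(m,0,2);k=max(k,key=cv2.contourArea);e=cv2.fitEllipse(cv2.convexHull(k));print("wheel",e,ray(c,*e[0],.0135))
g=cv2.cvtColor(im,cv2.COLOR_BGR2GRAY)
m=((hsv[:,:,1]<90)*255).astype('uint8');s=np.zeros_like(m);cv2.circle(s,(366,212),32,255,-1);m&=s
k,_=cv2.findContours(m,0,2);k=max(k,key=cv2.contourArea);e=cv2.fitEllipse(cv2.convexHull(k));print("flange",e,ray(c,*e[0],.01))
m=((hsv[:,:,1]<80)*255).astype('uint8');s=np.zeros_like(m);s[180:272,180:314]=255;m&=s
k,_=cv2.findContours(cv2.morphologyEx(m,cv2.MORPH_OPEN,np.ones((5,5))),0,2);k=max(k,key=cv2.contourArea);r=cv2.minAreaRect(k);b=cv2.boxPoints(r);print("unit",r);
for p in b: print(p,ray(c,*p,.036))
print("chuck",ray(c,215,230,.05),"cap",ray(c,285,232,.12), "tcp yaw",yawnow())
cw=get_calibration("wrist");print("wristcam pos",-cw["R"].T@cw["t"],cw)
x=im[170:350,160:440];cv2.imwrite("pics/crop1.png",cv2.resize(x,None,fx=2.8,fy=2.8,interpolation=2))
E
```

```text
wheel ((256.1612854003906, 308.6202087402344), (47.70905685424805, 48.307491302490234), 25.090728759765625) [0.44971541 0.05625955 0.0135    ]
flange ((364.86456298828125, 212.6879425048828), (42.923641204833984, 43.0960693359375), 23.310134887695312) [ 0.65495472 -0.17669921  0.01      ]
unit ((242.09463500976562, 227.1812744140625), (67.5735855102539, 125.98509979248047), 82.09283447265625)
[175.05301 202.3815 ] [0.67242923 0.22654508 0.036     ]
[299.84027 185.04993] [ 0.71027273 -0.03563287  0.036     ]
[309.13626 251.98105] [ 0.56767101 -0.0553507   0.036     ]
[184.349   269.31262] [0.53193747 0.20330875 0.036     ]
chuck [0.61239355 0.13921188 0.05      ] cap [ 0.60056241 -0.00832171  0.12      ] tcp yaw 2.8047858602590523
wristcam pos [0.09643154 0.4961761  0.37289516] {'fx': 412.75574469515857, 'fy': 412.75574469515857, 'cx': 321.01688435490496, 'cy': 240.35258769021067, 'R': array([[ 0.32920546,  0.94425636, -0.00191886],
       [ 0.90553004, -0.3151266 ,  0.28409607],
       [ 0.26765484, -0.09526356, -0.9587939 ]]), 't': array([-0.4995477 , -0.03690142,  0.37898673])}
```

View pics/crop1.png

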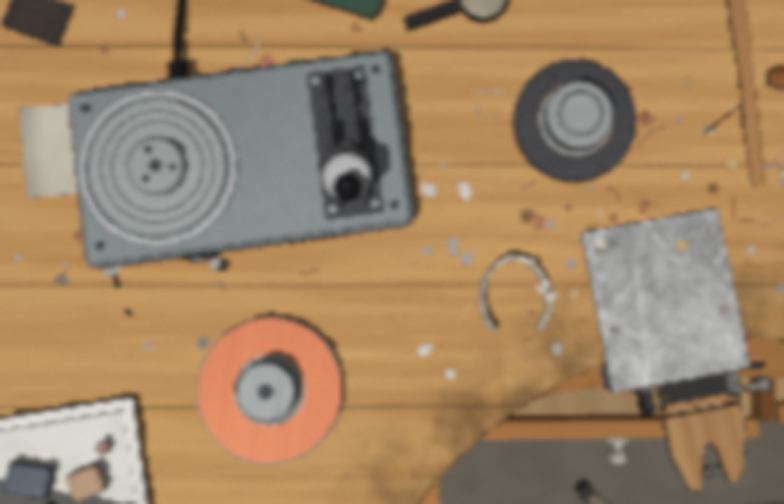

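Crop: chuck rings centred at crop (158,168), lever leaning toward the operator with its cap at (348,185), and flange and wheel hubs clear. The unit is turned about +8°. Next is a wrist view over the unit.

```bash
python3 - <<'E'
from h import *
from workcell import bot
print(bot.tips_ahead, delta([.61,.07,.26],3.28))
E
```

```text
0.0726 (array([-552.6, -231.8,   43.5]), array([-0.0019, -0.0005, -0.4752]))
```

Call:
{"name": "send_rows", "arguments": {"moves": [[[-35, -15, 3], [0, 0, -0.04], 85], [[-75, -31, 6], [0, 0, -0.08], 85], [[-112, -47, 9], [0, 0, -0.12], 85], [[-150, -62, 12], [0, 0, -0.16], 85], [[-187, -78, 15], [0, 0, -0.2], 85], [[-225, -94, 18], [0, 0, -0.24], 85], [[-262, -110, 21], [0, 0, -0.28], 85], [[-300, -125, 24], [0, 0, -0.32], 85], [[-337, -141, 27], [0, 0, -0.36], 85], [[-375, -157, 30], [0, 0, -0.4], 85], [[-412, -172, 33], [0, 0, -0.44], 85], [[-450, -188, 36], [0, 0, -0.475], 85]]}}

```text
clock: 1.1
eef_pos: [0.5286, 0.1436, 0.2669]
tool_rot: [-0.07, 0.998, -0.001, -0.001]
ft_force: [0.5, 0.9, 1.1]
grip_width: 0.0849
```

```bash
python3 - <<'E'
from h import *
print(readout.get_obs()["joint_pos"],delta([.61,.07,.26],3.28))
E
```

```text
[ 0.26583452  0.35410494  0.06414111  1.28282291 -0.00128875  0.12585241] (array([-70.4, -84.2,   6.9]), array([-0.0015, -0.0018,  0.0016]))
```

Call:
{"name": "send_rows", "arguments": {"moves": [[[-23, -28, 2], [0, 0, 0], 85], [[-47, -56, 5], [0, 0, 0], 85], [[-70, -84, 7], [0, 0, 0], 85], [[-70, -84, 7], [0, 0, 0], 85], [[-70, -84, 7], [0, 0, 0], 85]]}}

```text
clock: 1.52
eef_pos: [0.6102, 0.0684, 0.2581]
tool_rot: [-0.068, 0.998, -0.001, -0.002]
ft_force: [0.1, -0.1, -0.6]
grip_width: 0.085
```

```bash
python3 - <<'E'
from h import *
import json
c=get_calibration("wrist"); im=camera("wrist")[:,:,::-1]; cv2.imwrite("pics/w1.png",im)
json.dump({k:np.asarray(v).tolist() for k,v in c.items()},open("w1.json","w"))
print(readout.get_obs()["eef_pos"],yawnow())
for X in ([.61,.138,.044],[.60,-.008,.12]): print(proj(c,X))
E
```

```text
[0.60933107 0.06956608 0.25863898] -3.0031054991772286
[416.53672409 238.93977069]
[176.85839608 223.87844226]
```

View pics/w1.png

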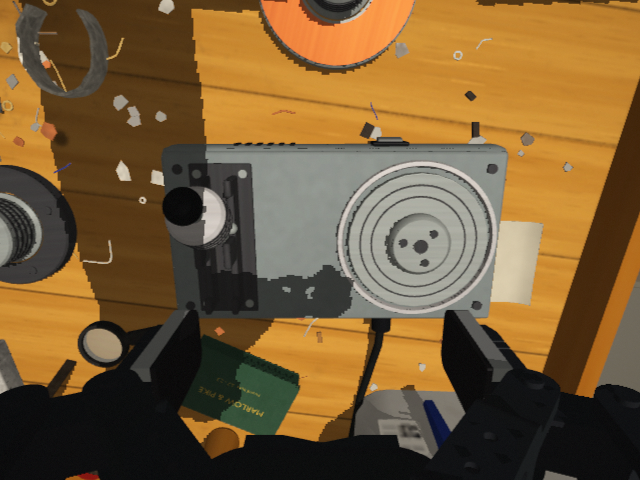

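Wrist view: chuck face is centred near (418,238), spigot top near (421,246), lever cap at (183,207), and the unit's edges are almost parallel to the image rows. I'll fit the rim and the housing edges.

```bash
python3 - <<'E'
from h import *
import json
c={k:np.array(v) for k,v in json.load(open("w1.json")).items()}
im=cv2.imread("pics/w1.png");hsv=cv2.cvtColor(im,cv2.COLOR_BGR2HSV);g=im.min(2)
s=np.zeros(g.shape,'uint8');cv2.circle(s,(418,238),92,255,-1)
m=((g>185)*255).astype('uint8')&s
m[:, 500:]=0
k,_=cv2.findContours(m,0,1);P=np.vstack(k)
h=cv2.convexHull(P)
e=cv2.fitEllipse(h);print(e)
# cast the hull to z=.044, fit circle
def circ(Q):
    A=np.c_[2*Q[:,:2],np.ones(len(Q))];x=np.linalg.lstsq(A,(Q[:,:2]**2).sum(1),rcond=None)[0];return x[:2],np.sqrt(x[2]+x[0]**2+x[1]**2)
Q=np.array([ray(c,*p,.044) for p in h[:,0].astype(float)]);print("rim",circ(Q), len(Q))
# spigot top disc hough
gg=cv2.cvtColor(im,cv2.COLOR_BGR2GRAY)
ci=cv2.HoughCircles(gg[190:300,365:480],cv2.HOUGH_GRADIENT,1,30,param1=100,param2=15,minRadius=22,maxRadius=38);print(ci)
if ci is not None:
    for q in ci[0]:print(ray(c,q[0]+365,q[1]+190,.053))
# housing edges: mask of housing near edges
m=((hsv[:,:,1]<75)*255).astype('uint8');
top=[];bot=[]
for u in list(range(270,360,5))+list(range(415,480,5)):
    col=hsv[:,u,1]; v=np.arange(480)
    t=[y for y in range(110,170) if (col[y:y+5]<80).all()]; 
    if t: top.append((u,t[0]))
    b=[y for y in range(300,340) if (col[y-5:y]<90).all() ]
    if b and u>350: bot.append((u,max(b)))
A=np.array([ray(c,u,v,.036)[:2] for u,v in top]);l=cv2.fitLine(A.astype(np.float32),cv2.DIST_HUBER,0,1e-4,1e-4).ravel();print("yaw top edge (angle of y axis-90)",np.arctan2(l[1],l[0])%np.pi-np.pi/2,l[2:])
le=[];
for v in range(170,300,5):
    row=hsv[v,:,1];t=[x for x in range(150,200) if (row[x:x+4]<80).all()]
    if t: le.append(ray(c,t[0],v,.036)[:2])
l=cv2.fitLine(np.float32(le),cv2.DIST_HUBER,0,1e-4,1e-4).ravel();print("left edge yaw",np.arctan(l[1]/l[0]),l[2:])
print("cap",ray(c,183,207,.124))
E
```

```text
((416.84478759765625, 236.6823272705078), (147.63165283203125, 159.81246948242188), 61.45600891113281)
rim (array([0.61127117, 0.13828425]), np.float64(0.05609529371061444)) 53
[[[53.5 51.5 30. ]
  [81.5 72.5 33. ]]]
[0.60936064 0.13723125 0.053     ]
[0.62179365 0.15991876 0.053     ]
yaw top edge (angle of y axis-90) 0.13795185 [0.54940385 0.09533403]
left edge yaw 0.16268441 [ 0.632584   -0.04097778]
cap [ 0.58960238 -0.0039979   0.124     ]
```

```bash
python3 - <<'E'
from h import *
print(delta([.655,-.177,.22],3.28))
E
```

```text
(array([ -11.4, -250.5,   38.8]), array([-0.001 , -0.0043,  0.0001]))
```

Call:
{"name": "send_rows", "arguments": {"moves": [[[-2, -36, 6], [0, 0, 0], 85], [[-3, -72, 11], [0, 0, 0], 85], [[-5, -108, 17], [0, 0, 0], 85], [[-7, -144, 22], [0, 0, 0], 85], [[-8, -180, 28], [0, 0, 0], 85], [[-10, -216, 33], [0, 0, 0], 85], [[-11, -250, 38], [0, -0.004, 0], 85], [[-11, -250, 38], [0, -0.004, 0], 85], [[-11, -250, 38], [0, -0.004, 0], 85]]}}

```text
clock: 2.32
eef_pos: [0.6538, -0.177, 0.2203]
tool_rot: [-0.068, 0.998, -0.0, -0.001]
ft_force: [0.3, 0.4, -0.1]
grip_width: 0.0851
```

```bash
python3 - <<'E'
from h import *
import json
c=get_calibration("wrist"); im=camera("wrist")[:,:,::-1].copy(); cv2.imwrite("pics/w2.png",im)
json.dump({k:np.asarray(v).tolist() for k,v in c.items()},open("w2.json","w"))
print(readout.get_obs()["eef_pos"],yawnow())
def circ(Q):
    A=np.c_[2*Q[:,:2],np.ones(len(Q))];x=np.linalg.lstsq(A,(Q[:,:2]**2).sum(1),rcond=None)[0];return x[:2],np.sqrt(x[2]+x[0]**2+x[1]**2)
g=cv2.GaussianBlur(cv2.cvtColor(im,cv2.COLOR_BGR2GRAY),(5,5),1)
p=proj(c,[.655,-.177,.014]);print(p)
for lo,hi in((22,36),(36,50),(50,75),(75,100)):
    ci=cv2.HoughCircles(g,cv2.HOUGH_GRADIENT,1,20,param1=80,param2=20,minRadius=lo,maxRadius=hi)
    if ci is not None: print(lo,[q.round(1).tolist() for q in ci[0] if np.hypot(*(q[:2]-p))<45][:3])
E
```

```text
[ 0.65400095 -0.17558566  0.22076314] -3.0027710471414597
[319.50506314 229.8308707 ]
22 [[322.5, 240.5, 27.899999618530273], [315.5, 221.5, 34.29999923706055]]
36 [[321.5, 233.5, 41.29999923706055]]
50 [[321.5, 222.5, 67.80000305175781], [330.5, 245.5, 51.0]]
75 []
```

View pics/w2.png

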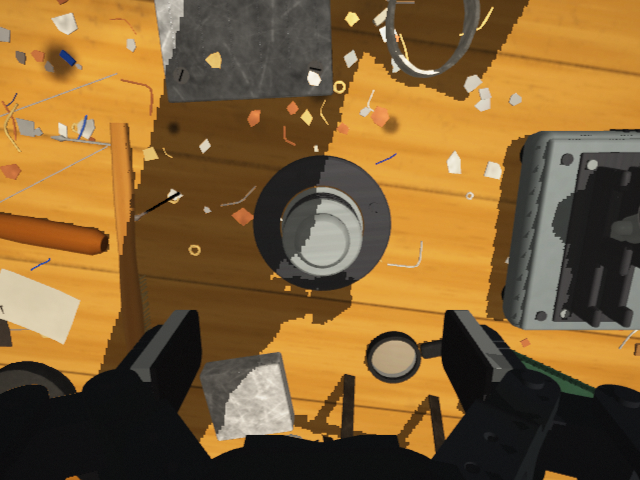

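Flange seen: disc centre (321.5,222.5), hub top (321.5,233.5, r 41), spigot (322.5,240.5). The jaws' path on both y sides is clear, with the loupe well away.

```bash
python3 - <<'E'
from h import *
import json
c={k:np.array(v) for k,v in json.load(open("w2.json")).items()}
print(ray(c,321.5,222.5,.014),ray(c,321.5,233.5,.044),ray(c,322.5,240.5,.049))
f=ray(c,321.5,233.5,.044)
for z in (.13,.093):print(delta([f[0],f[1],z],3.28))
E
```

```text
[ 0.64963477 -0.17635348  0.014     ] [ 0.64920717 -0.17645555  0.044     ] [ 0.65213656 -0.17543895  0.049     ]
(array([ 4.8, -0.2, 90.8]), array([ 0.0001, -0.0011,  0.0004]))
(array([  4.7,  -0.2, 127.8]), array([ 0.0001, -0.0011,  0.0004]))
```

Call:
{"name": "send_rows", "arguments": {"moves": [[[2, 0, 35], [0, 0, 0], 85], [[4, 0, 70], [0, 0, 0], 85], [[4, 0, 100], [0, 0, 0], 85], [[4, 0, 120], [0, 0, 0], 85], [[4, 0, 130], [0, 0, 0], 85], [[4, 0, 130], [0, 0, 0], 85], [[4, 0, 130], [0, 0, 0], 45], [[4, 0, 130], [0, 0, 0], 45], [[4, 0, 130], [0, 0, 0], 45], [[4, 0, 130], [0, 0, 0], 45], [[4, 0, 130], [0, 0, 0], 45], [[4, 0, 130], [0, 0, 0], 45]]}}

```text
clock: 3.37
eef_pos: [0.6516, -0.1764, 0.0939]
tool_rot: [-0.069, 0.998, -0.001, 0.002]
ft_force: [0.2, 0.9, 7.0]
grip_width: 0.0484
```

Call:
{"name": "send_rows", "arguments": {"moves": [[[0, 0, 0], [0, 0, 0], 35], [[0, 0, 0], [0, 0, 0], 35], [[0, 0, -10], [0, 0, 0], 35], [[0, 0, -30], [0, 0, 0], 35], [[0, 0, -60], [0, 0, 0], 35], [[0, 0, -95], [0, 0, 0], 35], [[0, 0, -130], [0, 0, 0], 35], [[0, 0, -160], [0, 0, 0], 35], [[0, 0, -165], [0, 0, 0], 35], [[0, 0, -165], [0, 0, 0], 35]]}}

```text
clock: 4.2
eef_pos: [0.652, -0.1767, 0.262]
tool_rot: [-0.069, 0.998, -0.002, 0.005]
ft_force: [0.3, 1.0, -4.9]
grip_width: 0.0481
```

```bash
python3 - <<'E'
from h import *
import json
c=get_calibration("wrist"); im=camera("wrist")[:,:,::-1].copy(); cv2.imwrite("pics/w3.png",im)
json.dump({k:np.asarray(v).tolist() for k,v in c.items()},open("w3.json","w"))
o=readout.get_obs();print(o["eef_pos"],yawnow(),o["ft_force"],o["ft_torque"],o["grip_width"])
g=cv2.GaussianBlur(cv2.cvtColor(im,cv2.COLOR_BGR2GRAY),(5,5),1)
print(proj(c,o["eef_pos"]-[0,0,.047]))
E
```

```text
[ 0.65084387 -0.17636884  0.25879081] -3.0028324436254756 [ 0.75619115  0.23100193 -5.41871166] [-0.01896821  0.04943729  0.03332317] 0.047928062612871546
[320.60366181 344.50413623]
```

View pics/w3.png

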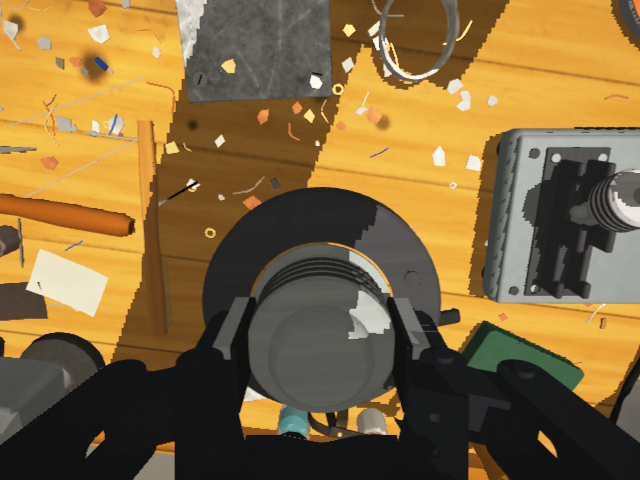

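Flange is held level in the jaws. Its disc spans columns 203–441, with the near edge at row 187. I'll check the axis offset from the TCP.

```bash
python3 - <<'E'
from h import *
import json
c={k:np.array(v) for k,v in json.load(open("w3.json")).items()}
o=readout.get_obs();R=Rn.from_quat(o["tool_rot"]);print(R.as_euler('xyz'))
zu=o["eef_pos"][2]-.0939
im=cv2.imread("pics/w3.png")
# disc outer edge: dark pixels, upper arc
g=cv2.cvtColor(im,cv2.COLOR_BGR2HSV);P=[]
for u in range(270,335,5):
    v=next(y for y in range(195,150,-1) if g[y,u,1]>110)+1
    P.append(ray(c,u,v,zu+.014)[:2])
P=np.array(P)-o["eef_pos"][:2]; 
# tool frame lateral x,y
ux=np.array([np.cos(yawnow()),np.sin(yawnow())]);uy=np.array([ux[1],-ux[0]])
X=np.c_[P@ux,P@uy];print(X.round(4))
# circle radius .048 fit
from scipy.optimize import least_squares
print(least_squares(lambda q:np.hypot(X[:,0]-q[0],X[:,1]-q[1])-.048,[0,0]).x)
for z in(.259,):print(delta([.6102,.138,z],3.28))
E
```

```text
[-3.1398652   0.00444474 -3.00283244]
[[ 0.0429 -0.0191]
 [ 0.0429 -0.0172]
 [ 0.0433 -0.0153]
 [ 0.044  -0.0135]
 [ 0.0448 -0.0116]
 [ 0.0452 -0.0097]
 [ 0.0455 -0.0079]
 [ 0.0459 -0.006 ]
 [ 0.0459 -0.0041]
 [ 0.0459 -0.0023]
 [ 0.0463 -0.0004]
 [ 0.0463  0.0014]
 [ 0.0459  0.0033]]
[-0.00185804 -0.00017328]
(array([ -3.2, 317. ,  -0.7]), array([-0.0017,  0.0044,  0.0003]))
```

Call:
{"name": "send_rows", "arguments": {"moves": [[[0, 20, 0], [0, 0, 0], 35], [[-1, 55, 0], [0, 0.004, 0], 35], [[-1, 95, 0], [0, 0.004, 0], 35], [[-2, 135, 0], [0, 0.004, 0], 35], [[-2, 175, 0], [0, 0.004, 0], 35], [[-3, 215, 0], [0, 0.004, 0], 35], [[-3, 255, 0], [0, 0.004, 0], 35], [[-3, 290, 0], [0, 0.004, 0], 35], [[-3, 310, 0], [0, 0.004, 0], 35], [[-3, 317, 0], [0, 0.004, 0], 35], [[-3, 317, 0], [0, 0.004, 0], 35]]}}

```text
clock: 5.17
eef_pos: [0.6081, 0.14, 0.2546]
tool_rot: [-0.071, 0.997, -0.001, -0.003]
ft_force: [0.1, -0.8, -3.8]
grip_width: 0.048
```

```bash
python3 - <<'E'
from h import *
for z in(.152,.138):print(delta([.6102,.138,z],3.28))
E
```

```text
(array([ -2.4,  -2.1, 102.6]), array([-0.002 , -0.0059,  0.004 ]))
(array([ -2.5,  -2. , 116.6]), array([-0.002 , -0.0059,  0.004 ]))
```

Call:
{"name": "send_rows", "arguments": {"moves": [[[-2, -2, 20], [0, -0.006, 0.004], 35], [[-2, -2, 50], [0, -0.006, 0.004], 35], [[-2, -2, 80], [0, -0.006, 0.004], 35], [[-2, -2, 98], [0, -0.006, 0.004], 35], [[-2, -2, 101], [0, -0.006, 0.004], 35], [[-2, -2, 101], [0, -0.006, 0.004], 35], [[-2, -2, 101], [0, -0.006, 0.004], 35]]}}

```text
clock: 5.75
eef_pos: [0.6102, 0.1369, 0.1538]
tool_rot: [-0.068, 0.998, -0.001, 0.0]
ft_force: [0.2, 0.2, -3.2]
grip_width: 0.0484
```

```bash
cat > s.py <<'E'
from h import *
import sys
o=readout.get_obs();print(o["clock"],o["eef_pos"].round(4),o["ft_force"].round(1),o["ft_torque"].round(2),o["grip_width"].round(4))
a=[float(x) for x in sys.argv[1:]]
if a: print(delta(a[:3],a[3] if len(a)>3 else 3.28))
E
python3 s.py .6102 .138 .138
```

```text
Traceback (most recent call last):
  File "s.py", line 3, in <module>
    o=readout.get_obs();print(o["clock"],o["eef_pos"].round(4),o["ft_force"].round(1),o["ft_torque"].round(2),o["grip_width"].round(4))
                                                                                                              ^^^^^^^^^^^^^^^^^^^^^
AttributeError: 'float' object has no attribute 'round'
```

Call:
{"name": "send_rows", "arguments": {"moves": [[[0, 1, 3], [0, 0, 0], 35], [[0, 1, 5], [0, 0, 0], 35], [[0, 1, 7], [0, 0, 0], 35], [[0, 1, 9], [0, 0, 0], 35], [[0, 1, 9], [0, 0, 0], 35]]}}

```text
clock: 6.17
eef_pos: [0.61, 0.1379, 0.1447]
tool_rot: [-0.068, 0.998, -0.001, 0.0]
ft_force: [0.1, 0.3, -3.7]
grip_width: 0.0483
```

```bash
sed -i 's/,o\["grip_width"\].round(4)/,o["grip_width"]/' s.py; python3 s.py .6102 .138 .138
```

```text
6.1667 [0.61   0.1379 0.1447] [ 0.1  0.3 -3.7] [ 0.07  0.01 -0.01] 0.04827931150945289
(array([-0.3,  0.1,  6.7]), array([-0.0024, -0.0001, -0.0013]))
```

Call:
{"name": "send_rows", "arguments": {"moves": [[[0, 0, 2], [0, 0, 0], 35], [[0, 0, 4], [0, 0, 0], 35], [[0, 0, 5], [0, 0, 0], 35], [[0, 0, 6], [0, 0, 0], 35], [[0, 0, 7], [0, 0, 0], 35], [[0, 0, 7], [0, 0, 0], 35]]}}

```text
clock: 6.67
eef_pos: [0.6103, 0.138, 0.1379]
tool_rot: [-0.068, 0.998, -0.001, 0.0]
ft_force: [1.6, 0.5, -3.4]
grip_width: 0.0481
```

```bash
python3 s.py .6102 .138 .138
```

```text
6.6667 [0.6103 0.138  0.1379] [ 1.6  0.5 -3.4] [ 0.04 -0.31  0.04] 0.048125894182676814
(array([ 0.1,  0. , -0.1]), array([-0.0023,  0.0008, -0.0013]))
```

Call:
{"name": "send_rows", "arguments": {"moves": [[[0, 0, 1], [0, 0, 0], 35], [[0, 0, 2], [0, 0, 0], 35], [[0, 0, 3], [0, 0, 0], 35], [[0, 0, 4], [0, 0, 0], 35], [[0, 0, 4], [0, 0, 0], 35]]}}

```text
clock: 7.08
eef_pos: [0.6102, 0.138, 0.1378]
tool_rot: [-0.069, 0.998, -0.001, 0.002]
ft_force: [-7.3, -2.0, 14.9]
grip_width: 0.048
```

```bash
python3 s.py .6102 .138 .138
```

```text
7.0833 [0.6102 0.138  0.1378] [-7.3 -2.  14.9] [-0.23  1.48  0.04] 0.04802216481090404
(array([ 0. ,  0. , -0.2]), array([-0.002 ,  0.0029, -0.0013]))
```

Call:
{"name": "send_rows", "arguments": {"moves": [[[0, 0, 0], [0, 0, 0], 40], [[0, 0, 0], [0, 0, 0], 85], [[0, 0, 0], [0, 0, 0], 85], [[0, 0, 0], [0, 0, 0], 85], [[0, 0, 0], [0, 0, 0], 85], [[0, 0, -10], [0, 0, 0], 85], [[0, 0, -40], [0, 0, 0], 85], [[0, 0, -80], [0, 0, 0], 85], [[0, 0, -120], [0, 0, 0], 85], [[0, 0, -120], [0, 0, 0], 85], [[0, 0, -120], [0, 0, 0], 85]]}}

```text
clock: 8.0
eef_pos: [0.6116, 0.1386, 0.2623]
tool_rot: [-0.068, 0.998, -0.0, 0.006]
ft_force: [-0.0, 0.6, -0.5]
grip_width: 0.0846
```

```bash
python3 - <<'E'
from h import *
import json
c=get_calibration("wrist"); im=camera("wrist")[:,:,::-1].copy(); cv2.imwrite("pics/w4.png",im)
json.dump({k:np.asarray(v).tolist() for k,v in c.items()},open("w4.json","w"))
print(readout.get_obs()["eef_pos"])
for n,X in (("disc",[.61,.138,.058]),("hub",[.61,.138,.088])): print(n,proj(c,X))
print(delta([.45,.056,.26],3.28))
E
```

```text
[0.61042035 0.13831991 0.2595559 ]
disc [319.67768764 222.73893097]
hub [319.47333359 235.15297166]
(array([170.2, -59.6,  -1.4]), array([-0.0017,  0.0062, -0.0013]))
```

View pics/w4.png

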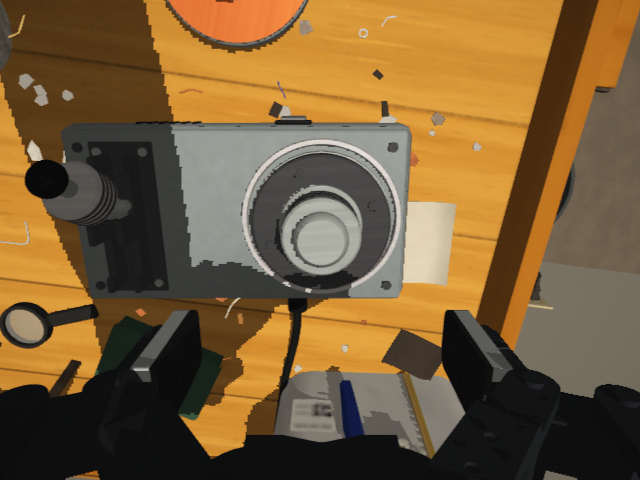

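Flange sits concentric in the chuck rim and level (hub about (321,231)). I'll measure its hub for the wheel fit, then go to the wheel.

Call:
{"name": "send_rows", "arguments": {"moves": [[[20, -7, 0], [0, 0, 0], 85], [[55, -20, 5], [0, 0.006, 0], 85], [[90, -32, 15], [0, 0.006, 0], 85], [[125, -45, 25], [0, 0.006, 0], 85], [[155, -55, 35], [0, 0.006, 0], 85], [[170, -60, 39], [0, 0.006, 0], 85], [[170, -60, 39], [0, 0.006, 0], 85], [[170, -60, 39], [0, 0.006, 0], 85]]}}

```text
clock: 8.72
eef_pos: [0.4493, 0.0553, 0.2185]
tool_rot: [-0.068, 0.998, -0.001, -0.001]
ft_force: [0.6, 0.3, 0.7]
grip_width: 0.085
```

```bash
python3 - <<'E'
from h import *
import json
def hough(im,c,p):
    g=cv2.GaussianBlur(cv2.cvtColor(im,cv2.COLOR_BGR2GRAY),(5,5),1)
    for lo,hi in((20,34),(34,50),(50,78),(78,100)):
        ci=cv2.HoughCircles(g,cv2.HOUGH_GRADIENT,1,15,param1=80,param2=20,minRadius=lo,maxRadius=hi)
        if ci is not None: print(lo,[q.round(1).tolist() for q in ci[0] if np.hypot(*(q[:2]-p))<40][:3])
c4={k:np.array(v) for k,v in json.load(open("w4.json")).items()}
print("flange");hough(cv2.imread("pics/w4.png"),c4,proj(c4,[.61,.138,.088]))
c=get_calibration("wrist"); im=camera("wrist")[:,:,::-1].copy(); cv2.imwrite("pics/w5.png",im)
json.dump({k:np.asarray(v).tolist() for k,v in c.items()},open("w5.json","w"))
print(readout.get_obs()["eef_pos"])
p=proj(c,[.45,.056,.043]);print("wheel",p);hough(im,c,p)
E
```

```text
flange
20 [[320.5, 238.5, 28.200000762939453], [327.5, 220.5, 27.899999618530273]]
34 [[319.5, 232.5, 41.400001525878906]]
50 [[322.5, 215.5, 77.4000015258789], [314.5, 228.5, 77.4000015258789], [307.5, 212.5, 65.19999694824219]]
78 [[321.5, 217.5, 78.4000015258789], [320.5, 232.5, 86.19999694824219], [315.5, 197.5, 91.5999984741211]]
[0.45077639 0.05570184 0.21917564]
wheel [321.15981094 242.09769574]
20 [[323.5, 234.5, 32.20000076293945], [329.5, 219.5, 29.0]]
34 [[320.5, 232.5, 36.900001525878906]]
50 [[318.5, 213.5, 69.69999694824219], [303.5, 226.5, 54.099998474121094]]
78 []
```

View pics/w5.png

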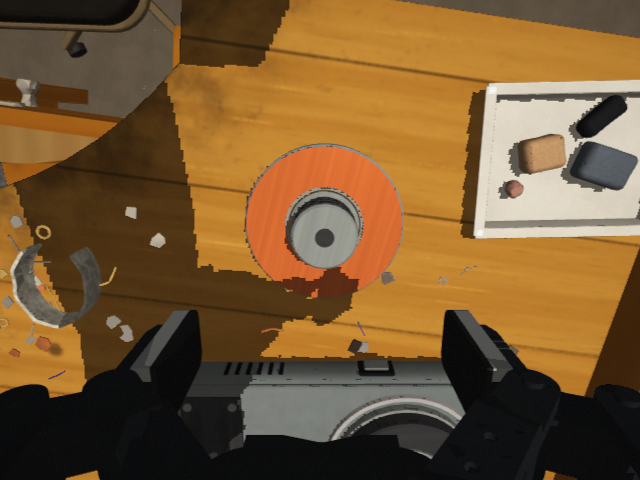

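Wheel: orange disc centre about (324.5,221), hub top about (325,233), clear on both jaw sides.

```bash
python3 - <<'E'
from h import *
import json
L=lambda n:{k:np.array(v) for k,v in json.load(open(n)).items()}
c=L("w5.json");im=cv2.imread("pics/w5.png");hsv=cv2.cvtColor(im,cv2.COLOR_BGR2HSV)
m=cv2.inRange(hsv,(2,150,90),(11,255,255));s=np.zeros_like(m);cv2.circle(s,(325,221),84,255,-1);m&=s
k,_=cv2.findContours(m,0,2);k=max(k,key=cv2.contourArea);e=cv2.fitEllipse(cv2.convexHull(k));print(e,ray(c,*e[0],.0135))
print("hub",ray(c,325,233,.043))
c4=L("w4.json");print("seat",ray(c4,319.5,232.5,.088),ray(c4,320.5,238.5,.093))
w=ray(c,*e[0],.0135)
print(delta([w[0],w[1],.092],3.28))
E
```

```text
((323.7088928222656, 221.7333221435547), (150.71522521972656, 155.58677673339844), 90.49607849121094) [0.44406036 0.05690994 0.0135    ]
hub [0.44387455 0.05754118 0.043     ]
seat [0.6083177  0.13778399 0.088     ] [0.61053519 0.13872275 0.093     ]
(array([  6.5,   2.3, 127.2]), array([-0.0016, -0.    , -0.0015]))
```

Call:
{"name": "send_rows", "arguments": {"moves": [[[3, 1, 35], [0, 0, 0], 85], [[6, 2, 70], [0, 0, 0], 85], [[6, 2, 100], [0, 0, 0], 85], [[6, 2, 117], [0, 0, 0], 85], [[6, 2, 124], [0, 0, 0], 85], [[6, 2, 124], [0, 0, 0], 85], [[6, 2, 124], [0, 0, 0], 35], [[6, 2, 124], [0, 0, 0], 30], [[6, 2, 124], [0, 0, 0], 30], [[6, 2, 124], [0, 0, 0], 30], [[6, 2, 124], [0, 0, 0], 30], [[6, 2, 124], [0, 0, 0], 30]]}}

```text
clock: 9.77
eef_pos: [0.4459, 0.0567, 0.0969]
tool_rot: [-0.068, 0.998, -0.001, 0.002]
ft_force: [-0.4, -0.7, 6.3]
grip_width: 0.0398
```

```bash
python3 s.py .4435 .057 .26
```

```text
9.7667 [0.4459 0.0567 0.0969] [-0.4 -0.7  6.3] [-0.14  0.08  0.05] 0.039781147078678095
(array([   1.7,    0.3, -163.1]), array([-0.0019,  0.0038, -0.0017]))
```

Call:
{"name": "send_rows", "arguments": {"moves": [[[0, 0, 0], [0, 0, 0], 25], [[0, 0, -10], [0, 0, 0], 25], [[0, 0, -30], [0, 0, 0], 25], [[0, 0, -65], [0, 0, 0], 25], [[0, 0, -100], [0, 0, 0], 25], [[0, 0, -135], [0, 0, 0], 25], [[0, 0, -160], [0, 0, 0], 25], [[0, 0, -163], [0, 0.004, 0], 25], [[0, 0, -163], [0, 0.004, 0], 25]]}}

```text
clock: 10.52
eef_pos: [0.4459, 0.057, 0.2609]
tool_rot: [-0.068, 0.998, -0.001, 0.002]
ft_force: [0.3, -0.3, -5.5]
grip_width: 0.0401
```

```bash
python3 - <<'E'
from h import *
import json
c=get_calibration("wrist"); im=camera("wrist")[:,:,::-1].copy(); cv2.imwrite("pics/w6.png",im)
json.dump({k:np.asarray(v).tolist() for k,v in c.items()},open("w6.json","w"))
o=readout.get_obs();print(o["eef_pos"],o["ft_force"],o["grip_width"])
hsv=cv2.cvtColor(im,cv2.COLOR_BGR2HSV)
m=cv2.inRange(hsv,(2,150,60),(11,255,255))
k,_=cv2.findContours(m,0,1);k=max(k,key=cv2.contourArea)[:,0]
zt=o["eef_pos"][2]-.0969+.0135
P=np.array([ray(c,*p,zt)[:2] for p in cv2.convexHull(k)[:,0].astype(float)])-o["eef_pos"][:2]
ux=np.array([np.cos(yawnow()),np.sin(yawnow())]);uy=np.array([ux[1],-ux[0]])
X=np.c_[P@ux,P@uy];X=X[X[:,0]>.02]
from scipy.optimize import least_squares
r=least_squares(lambda q:np.hypot(X[:,0]-q[0],X[:,1]-q[1])-.0545,[0,0],loss='soft_l1',f_scale=.001);print(len(X),r.x,r.fun.std())
print(delta([.61,.138,.26],3.28))
E
```

```text
[0.44475312 0.05684552 0.25900902] [-0.33366106  0.51568193 -5.35054908] 0.040306418628346545
30 [-0.00380302  0.00061066] 0.00010571270088154469
(array([-174.8,   57.9,   -1.3]), array([-0.0019, -0.0011, -0.0017]))
```

View pics/w6.png

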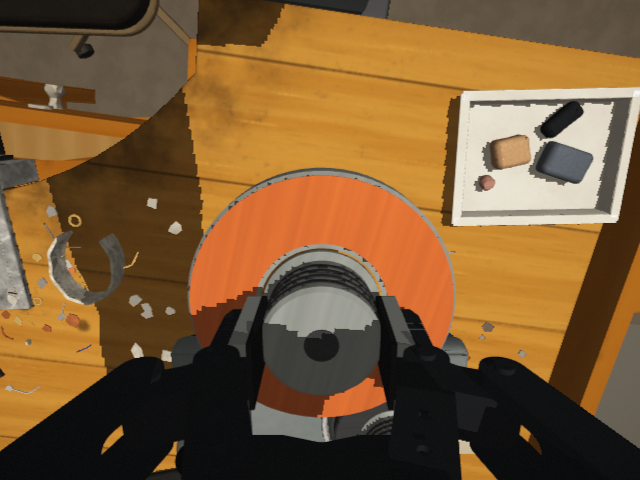

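Wheel held level; its hole and ring look symmetric about column 321. Next I carry it over the flange and lower it.

Call:
{"name": "send_rows", "arguments": {"moves": [[[-20, 7, 0], [0, 0, 0], 25], [[-55, 19, 0], [0, 0, 0], 25], [[-92, 31, 0], [0, 0, 0], 25], [[-130, 43, 0], [0, 0, 0], 25], [[-160, 53, 0], [0, 0, 0], 25], [[-174, 58, 0], [0, 0, 0], 25], [[-174, 58, 0], [0, 0, 0], 25], [[-174, 58, 20], [0, 0, 0], 25], [[-174, 58, 45], [0, 0, 0], 25], [[-174, 58, 58], [0, 0, 0], 25], [[-174, 58, 58], [0, 0, 0], 25]]}}

```text
clock: 11.48
eef_pos: [0.6055, 0.1369, 0.1945]
tool_rot: [-0.068, 0.998, -0.002, -0.006]
ft_force: [-1.4, -0.4, -4.5]
grip_width: 0.0402
```

```bash
python3 s.py .609 .138 .1849
```

```text
11.4833 [0.6055 0.1369 0.1945] [-1.4 -0.4 -4.5] [-0.06  0.07 -0.02] 0.040178570124452556
(array([-3.8,  0.6,  9.5]), array([-0.003 , -0.0131, -0.0017]))
```

Call:
{"name": "send_rows", "arguments": {"moves": [[[-4, 1, -3], [0, -0.013, 0], 25], [[-4, 1, -3], [0, -0.013, 0], 25], [[-4, 1, -3], [0, -0.013, 0], 25]]}}

```text
clock: 11.73
eef_pos: [0.6092, 0.1384, 0.1974]
tool_rot: [-0.068, 0.998, -0.002, -0.0]
ft_force: [-0.6, 1.2, -5.1]
grip_width: 0.0404
```

```bash
python3 s.py .609 .138 .1849
```

```text
11.7333 [0.6092 0.1384 0.1974] [-0.6  1.2 -5.1] [-0.03  0.01  0.04] 0.04043678402560895
(array([ 0.3, -0.4, 12.5]), array([-0.003 , -0.0003, -0.0018]))
```

Call:
{"name": "send_rows", "arguments": {"moves": [[[0, 0, 2], [0, 0, 0], 25], [[0, 0, 4], [0, 0, 0], 25], [[0, 0, 6], [0, 0, 0], 25], [[0, 0, 8], [0, 0, 0], 25], [[0, 0, 9], [0, 0, 0], 25], [[0, 0, 10], [0, 0, 0], 25], [[0, 0, 10], [0, 0, 0], 25]]}}

```text
clock: 12.32
eef_pos: [0.6094, 0.1384, 0.1872]
tool_rot: [-0.068, 0.998, -0.002, 0.0]
ft_force: [0.9, -0.5, -5.5]
grip_width: 0.0395
```

```bash
python3 s.py .609 .138 .1849
```

```text
12.3167 [0.6094 0.1384 0.1872] [ 0.9 -0.5 -5.5] [ 0.01 -0.19  0.03] 0.03951921084032169
(array([ 0.4, -0.3,  2.3]), array([-0.0031, -0.    , -0.0018]))
```

Inside the recess with no resistance; final seating.

Call:
{"name": "send_rows", "arguments": {"moves": [[[0, 0, 1], [0, 0, 0], 25], [[0, 0, 2], [0, 0, 0], 25], [[0, 0, 3], [0, 0, 0], 25], [[0, 0, 4], [0, 0, 0], 25], [[0, 0, 5], [0, 0, 0], 25], [[0, 0, 5], [0, 0, 0], 25]]}}

```text
clock: 12.82
eef_pos: [0.6098, 0.1385, 0.1844]
tool_rot: [-0.068, 0.998, -0.001, 0.001]
ft_force: [-1.5, -0.7, 5.0]
grip_width: 0.0401
```

```bash
python3 s.py .609 .138 .1849
```

```text
12.8167 [0.6098 0.1385 0.1844] [-1.5 -0.7  5. ] [-0.17  0.48 -0.02] 0.04006650144415693
(array([ 0.9, -0.3, -0.5]), array([-0.0029,  0.0025, -0.0018]))
```

Call:
{"name": "send_rows", "arguments": {"moves": [[[0, 0, -1], [0, 0, 0], 35], [[0, 0, -1], [0, 0, 0], 85], [[0, 0, -1], [0, 0, 0], 85], [[0, 0, -1], [0, 0, 0], 85], [[0, 0, -1], [0, 0, 0], 85], [[0, 0, -10], [0, 0, 0], 85], [[0, 0, -40], [0, 0, 0], 85], [[0, 0, -75], [0, 0, 0], 85], [[0, 0, -80], [0, 0, 0], 85], [[0, -35, -80], [0, 0, 0], 85], [[0, -70, -75], [0, 0, 0], 85], [[0, -100, -75], [0, 0, 0], 85]]}}

```text
clock: 13.82
eef_pos: [0.6234, 0.0386, 0.2604]
tool_rot: [-0.069, 0.998, -0.002, 0.002]
ft_force: [0.6, 0.3, 0.5]
grip_width: 0.0849
```

Call:
{"name": "send_rows", "arguments": {"moves": [[[0, -25, 15], [0, 0, 0], 85], [[0, -36, 20], [0, 0, 0], 85], [[0, -36, 20], [0, 0, 0], 85], [[0, -36, 20], [0, 0, 0], 85]]}}

```text
clock: 14.15
eef_pos: [0.6283, 0.0028, 0.2405]
tool_rot: [-0.068, 0.998, -0.001, 0.002]
ft_force: [-0.8, -0.1, -0.7]
grip_width: 0.085
```

```bash
python3 - <<'E'
from h import *
import json
c=get_calibration("wrist"); im=camera("wrist")[:,:,::-1].copy(); cv2.imwrite("pics/w7.png",im)
json.dump({k:np.asarray(v).tolist() for k,v in c.items()},open("w7.json","w"))
print(readout.get_obs()["eef_pos"],yawnow())
x=np.array([np.cos(.14),np.sin(.14),0]);p=np.array([.6295,-.0006,.032])
for q in(0,.04,.08,.12):
    d=-np.sin(.5-q)*x+np.array([0,0,np.cos(.5-q)]);print(q,proj(c,p+d*.105),proj(c,p+d*.07))
E
```

```text
[0.62848012 0.00371007 0.24099133] -3.0033886357052717
0 [311.69409263 171.01302668] [313.3517689  195.52377423]
0.04 [311.6596469  179.96841163] [313.33641748 200.61034849]
0.08 [311.63452483 189.11074045] [313.32552635 205.77458468]
0.12 [311.61893038 198.4023341 ] [313.31915506 211.00076959]
```

View pics/w7.png

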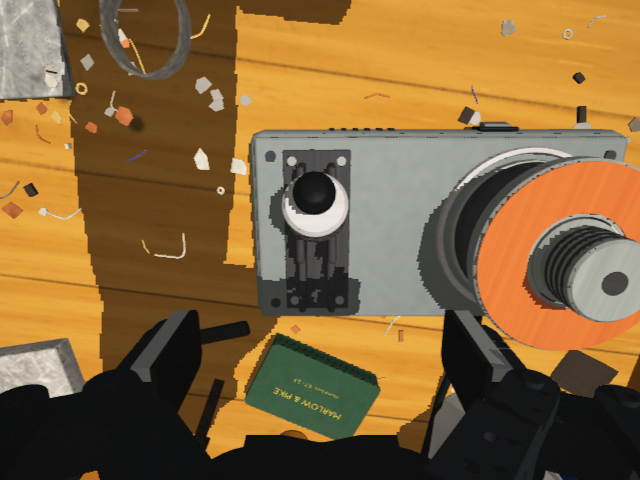

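Wheel sits level and concentric on the flange, with the copper ring facing up. Lever cap is at (314,193), so the lever is still off (q about 0.08). Now I approach the collar.

```bash
python3 s.py .6018 -.003 .150
```

```text
14.2 [0.6285 0.0037 0.241 ] [0.9 0.5 0. ] [-0.01  0.    0.04] 0.08508746612008518
(array([27.7, -2.7, 90.9]), array([-0.0028,  0.0041, -0.0002]))
```

Call:
{"name": "send_rows", "arguments": {"moves": [[[14, -1, 0], [0, 0.004, 0], 70], [[27.5, -2.7, 5], [0, 0.004, 0], 60], [[27.5, -2.7, 30], [0, 0.004, 0], 55], [[27.5, -2.7, 60], [0, 0.004, 0], 55], [[27.5, -2.7, 82], [0, 0.004, 0], 55], [[27.5, -2.7, 91], [0, 0.004, 0], 55], [[27.5, -2.7, 91], [0, 0.004, 0], 55], [[27.5, -2.7, 91], [0, 0.004, 0], 55]]}}

```text
clock: 14.87
eef_pos: [0.6024, -0.0018, 0.1506]
tool_rot: [-0.07, 0.998, -0.001, 0.0]
ft_force: [0.7, -0.3, 1.1]
grip_width: 0.0551
```

```bash
python3 s.py .6018 -.003 .150
```

```text
14.8667 [ 0.6024 -0.0018  0.1506] [ 0.7 -0.3  1.1] [-0.01 -0.06  0.03] 0.05513003288853397
(array([ 0.8, -1.1,  0.6]), array([-0.0027,  0.0006,  0.0015]))
```

Call:
{"name": "send_rows", "arguments": {"moves": [[[0.5, 0, 0], [0, 0, 0], 25], [[0.5, 0, 0], [0, 0, 0], 20], [[0.5, 0, 0], [0, 0, 0], 20], [[0.5, 0, 0], [0, 0, 0], 20], [[0.5, 0, 0], [0, 0, 0], 20], [[0.5, 0, 0], [0, 0, 0], 20]]}}

```text
clock: 15.37
eef_pos: [0.6034, -0.0035, 0.1536]
tool_rot: [-0.069, 0.998, -0.003, 0.003]
ft_force: [-0.6, -5.3, 4.5]
grip_width: 0.0318
```

```bash
python3 s.py .6018 -.003 .150
```

```text
15.3667 [ 0.6034 -0.0035  0.1536] [-0.6 -5.3  4.5] [-1.06  0.18  0.1 ] 0.031845850287051156
(array([1.5, 0.7, 3.6]), array([-0.0068,  0.0049,  0.0003]))
```

Call:
{"name": "send_rows", "arguments": {"moves": [[[1.5, 0, -3], [0, 0, 0], 20], [[3, 0, -6.5], [0, 0, 0], 20], [[4.5, 0, -10], [0, 0, 0], 20], [[5.3, 0, -12], [0, 0, 0], 20], [[5.3, 0, -12], [0, 0, 0], 20], [[5.3, 0, -12], [0, 0, 0], 20]]}}

```text
clock: 15.87
eef_pos: [0.5983, -0.0042, 0.1656]
tool_rot: [-0.069, 0.998, -0.003, 0.003]
ft_force: [1.1, -1.5, -4.2]
grip_width: 0.0323
```

```bash
python3 s.py .6018 -.003 .150; python3 - <<'E'
from h import *
c=get_calibration("wrist");im=camera("wrist")[:,:,::-1];cv2.imwrite("pics/w8.png",im[60:480])
E
```

```text
15.8667 [ 0.5983 -0.0042  0.1656] [ 1.1 -1.5 -4.2] [-0.32 -0.28  0.1 ] 0.03226899762189084
(array([-3.6,  0.8, 15.6]), array([-0.0072,  0.0055,  0.0002]))
```

View pics/w8.png

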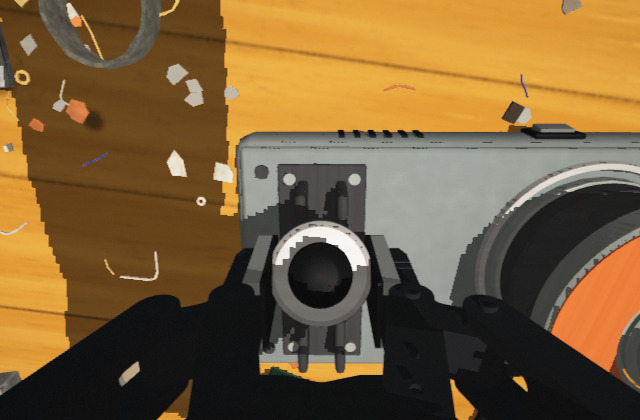

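Collar is in the jaws and raised about 13 mm (pull 4.2 N, matching the spring). I start the swing.

Call:
{"name": "send_rows", "arguments": {"moves": [[[-4.5, 0, -1.8], [0, 0, 0], 20], [[-9.3, 0, -3.5], [0, 0, 0], 20], [[-15.3, 0, -5], [0, 0, 0], 20], [[-21.4, 0, -6.3], [0, 0, 0], 20], [[-27.6, 0, -7], [0, 0, 0], 20], [[-33.9, 0, -7.2], [0, 0, 0], 20], [[-33.9, 0, -7.2], [0, 0, 0], 20]]}}

```text
clock: 16.5
eef_pos: [0.6335, 0.0007, 0.173]
tool_rot: [-0.07, 0.998, -0.003, 0.004]
ft_force: [-1.1, -2.5, -5.8]
grip_width: 0.0322
```

```bash
python3 s.py .6018 -.003 .150
```

```text
16.5 [0.6335 0.0007 0.173 ] [-1.1 -2.5 -5.8] [-0.63  0.42  0.56] 0.03216817498424859
(array([32.1,  0.9, 22.7]), array([-0.0074,  0.0073,  0.0015]))
```

Call:
{"name": "send_rows", "arguments": {"moves": [[[-6, 0, 0.6], [0, 0, 0], 20], [[-12.4, 0, 1.3], [0, 0, 0], 20], [[-18.5, 0, 2.5], [0, 0, 0], 20], [[-24.5, 0, 4], [0, 0, 0], 20], [[-29.5, 0, 5.8], [0, 0, 0], 20], [[-34, 0, 7.5], [0, 0, 0], 20], [[-38, 0, 9.5], [0, 0, 0], 20], [[-39.5, 0, 10.4], [0, 0, 0], 20], [[-39.5, 0, 10.4], [0, 0, 0], 20]]}}

```text
clock: 17.25
eef_pos: [0.6729, 0.0063, 0.1623]
tool_rot: [-0.07, 0.998, -0.003, 0.004]
ft_force: [-0.7, -0.3, -0.1]
grip_width: 0.0203
```

```bash
python3 s.py .6018 -.003 .150
```

```text
17.25 [0.6729 0.0063 0.1623] [-0.7 -0.3 -0.1] [ 0.01 -0.01 -0.01] 0.02026863849681548
(array([71.8,  0.8, 11.8]), array([-0.0072,  0.0068,  0.0016]))
```

The collar slipped out of the jaws (opening 20 mm, no force), so I look from where I am.

```bash
python3 - <<'E'
from h import *
c=get_calibration("wrist");im=camera("wrist")[:,:,::-1]
t=camera("top")[:,:,::-1][150:300,160:340]; s=camera("scene")[:,:,::-1][140:300,210:400]
t=cv2.resize(t,(400,333));s=cv2.resize(s,(396,333))
cv2.imwrite("pics/w9.png",np.vstack([np.hstack([t,s]),cv2.resize(im[180:400,160:560],(796,260),interpolation=cv2.INTER_AREA)]))
E
```

```text
(no output)
```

View pics/w9.png

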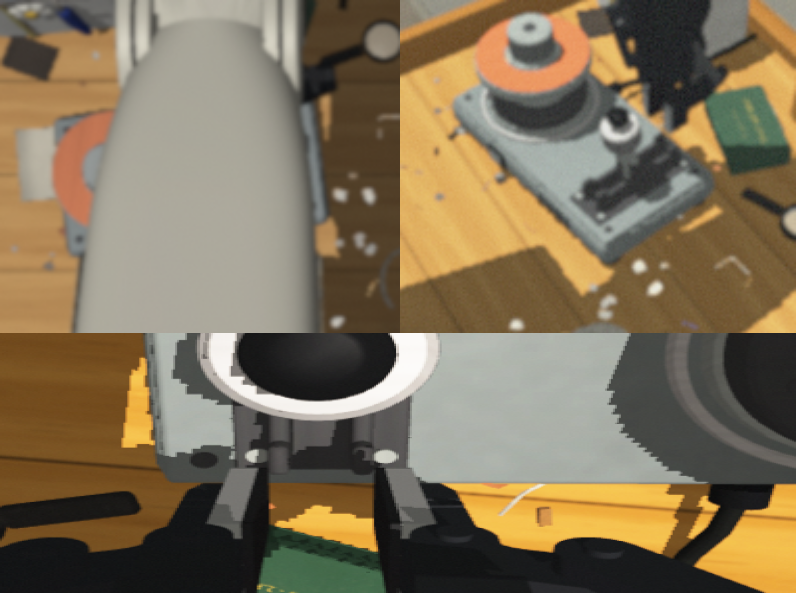

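View: the gripper has slid past the lever in +x. Lever stands near upright or slightly past, wheel and flange still stacked flush. That was my last picture view, so from here I measure numerically. I go back to the pose of w7 and compare the cap and collar there.

Call:
{"name": "send_rows", "arguments": {"moves": [[[0, 0, -10], [0, 0, 0], 30], [[0, 0, -35], [0, 0, 0], 50], [[0, 0, -70], [0, 0, 0], 70], [[0, 0, -78], [0, 0, 0], 85], [[20, 0, -78], [0.007, 0.007, 0], 85], [[43, -3, -78], [0.007, 0.007, 0], 85], [[43, -3, -78], [0.007, 0.007, 0], 85], [[43, -3, -78], [0.007, 0.007, 0], 85]]}}

```text
clock: 18.07
eef_pos: [0.6288, -0.0026, 0.2416]
tool_rot: [-0.07, 0.998, -0.007, 0.001]
ft_force: [1.2, 0.1, 1.0]
grip_width: 0.0853
```

```bash
cat > cap.py <<'E'
from h import *
import json
def blob(im,lo):
    g=im.max(2); s=np.zeros(g.shape,'uint8'); s[150:300,255:375]=255
    m=((im.min(2)>150)*255).astype('uint8')&s   # white collar top
    k,_=cv2.findContours(m,0,2);k=max(k,key=cv2.contourArea);h=cv2.convexHull(k);b=cv2.boundingRect(h)
    m2=((g<28)*255).astype('uint8')&s; m2=cv2.morphologyEx(m2,cv2.MORPH_OPEN,np.ones((15,15)))
    k2,_=cv2.findContours(m2,0,2); r=[(cv2.boundingRect(q),cv2.contourArea(q)) for q in k2]
    return b,cv2.contourArea(h),r
if __name__=="__main__":
    print("w7",blob(cv2.imread("pics/w7.png"),0))
    c=get_calibration("wrist");im=camera("wrist")[:,:,::-1].copy();cv2.imwrite("pics/w10.png",im)
    json.dump({k:np.asarray(v).tolist() for k,v in c.items()},open("w10.json","w"))
    print("now",blob(im,0),readout.get_obs()["eef_pos"])
    x=np.array([np.cos(.14),np.sin(.14),0]);p=np.array([.630,.001,.032])
    for q in(.08,.4,.5,.6,.7,.83,1):
        d=-np.sin(.5-q)*x+np.array([0,0,np.cos(.5-q)]);print(q,proj(c,p+d*.105),proj(c,p+d*.081),proj(c,p+d*.093))
    c7={k:np.array(v) for k,v in json.load(open("w7.json")).items()}
    for q in(0,.04,.08,.12):
        d=-np.sin(.5-q)*x+np.array([0,0,np.cos(.5-q)]);print(q,proj(c7,p+d*.105),proj(c7,p+d*.081))
E
python3 cap.py
```

```text
w7 ((349, 150, 26, 139), 3221.5, [])
now ((296, 150, 79, 150), 7855.5, []) [ 0.62990315 -0.00243969  0.24168673]
0.08 [330.52989446 191.27468676] [330.04626389 203.0900129 ] [330.27345674 197.53958303]
0.4 [330.16769138 265.82672343] [329.80002168 254.08452639] [329.97289021 259.60539553]
0.5 [330.01708669 287.8487567 ] [329.6998228  269.32956889] [329.84932118 278.05602248]
0.6 [329.85588963 308.29336339] [329.59236631 283.6970264 ] [329.71691589 295.32204486]
0.7 [329.68865831 326.73765618] [329.48010113 296.92783557] [329.57903782 311.06920949]
0.83 [329.46936826 347.23745408] [329.33094468 312.09507212] [329.39698275 328.86053462]
1 [329.19211583 367.60729131] [329.13798008 328.01148932] [329.16402328 347.05991909]
0 [315.08628934 172.62005145] [315.89854816 190.09766814]
0.04 [315.06639713 181.57249906] [315.88732534 196.26899194]
0.08 [315.05285764 190.71021569] [315.87998069 202.543188  ]
0.12 [315.04579424 199.99555058] [315.87656661 208.89925834]
```

```bash
python3 - <<'E'
import cv2,numpy as np
for n,u in(("w7",315),("w10",330)):
    im=cv2.imread(f"pics/{n}.png");print(n,"col",[int(x) for x in im[140:400:4,u].max(1)])
im=cv2.imread("pics/w10.png")
for v in (230,250,270,290,310): print(v,[int(x) for x in im[v,270:400:4].max(1)])
E
```

```text
w7 col [163, 165, 165, 82, 82, 84, 82, 81, 18, 20, 25, 25, 29, 37, 44, 51, 28, 23, 19, 231, 235, 235, 232, 213, 197, 56, 76, 58, 34, 41, 78, 77, 77, 78, 78, 31, 32, 37, 75, 76, 76, 31, 58, 65, 165, 227, 230, 234, 234, 234, 233, 228, 191, 49, 46, 81, 92, 91, 93, 92, 94, 95, 129, 93, 95]
w10 col [159, 170, 168, 86, 87, 87, 86, 86, 84, 85, 82, 68, 87, 88, 86, 83, 85, 83, 83, 84, 40, 201, 240, 240, 242, 39, 24, 23, 42, 51, 43, 36, 32, 27, 24, 23, 232, 169, 31, 34, 32, 33, 50, 65, 142, 227, 227, 233, 236, 235, 234, 230, 224, 70, 47, 43, 94, 92, 92, 94, 93, 96, 95, 99, 94]
230 [116, 163, 166, 120, 66, 69, 68, 32, 33, 117, 186, 224, 239, 239, 240, 240, 240, 241, 239, 209, 202, 63, 82, 162, 166, 165, 165, 166, 167, 166, 166, 165, 162]
250 [109, 161, 67, 66, 66, 66, 84, 149, 231, 99, 71, 20, 20, 24, 24, 27, 24, 24, 24, 18, 235, 236, 231, 190, 164, 163, 164, 163, 163, 163, 161, 162, 160]
270 [92, 163, 162, 160, 160, 160, 86, 127, 218, 233, 21, 18, 23, 27, 29, 29, 28, 27, 24, 22, 236, 236, 201, 161, 159, 161, 164, 160, 156, 158, 161, 161, 160]
290 [64, 66, 67, 65, 65, 156, 161, 35, 32, 31, 31, 33, 60, 75, 32, 31, 31, 27, 34, 33, 31, 32, 39, 160, 156, 158, 159, 158, 157, 159, 159, 160, 159]
310 [99, 65, 67, 65, 66, 67, 66, 64, 64, 65, 52, 31, 66, 64, 65, 65, 65, 56, 30, 62, 67, 65, 64, 155, 156, 159, 157, 154, 158, 156, 155, 154, 152]
```

At this pose the cap is at row 261, which puts the lever at q ≈ 0.38. The collar ring is displaced as if raised about 10 mm, so the pin is resting on the tooth. With the collar still up, I can push the lever on with shut fingers from the operator's side and let the spring drop the collar past the tooth.

```bash
python3 s.py .5706 -.0074 .165
```

```text
18.1167 [ 0.6299 -0.0024  0.2417] [-0.4  0.5  0.6] [ 0.01  0.03 -0.04] 0.08478421245249533
(array([59.6,  4.4, 76.5]), array([-0.0145,  0.002 ,  0.001 ]))
```

Call:
{"name": "send_rows", "arguments": {"moves": [[[30, 2, 0], [-0.014, 0.002, 0], 60], [[60, 4.4, 0], [-0.014, 0.002, 0], 30], [[60, 4.4, 10], [-0.014, 0.002, 0], 0], [[60, 4.4, 40], [-0.014, 0.002, 0], 0], [[60, 4.4, 68], [-0.014, 0.002, 0], 0], [[60, 4.4, 77], [-0.014, 0.002, 0], 0], [[60, 4.4, 77], [-0.014, 0.002, 0], 0], [[60, 4.4, 77], [-0.014, 0.002, 0], 0], [[60, 4.4, 77], [-0.014, 0.002, 0], 0]]}}

```text
clock: 18.87
eef_pos: [0.5718, -0.0074, 0.1661]
tool_rot: [-0.07, 0.998, -0.0, 0.002]
ft_force: [-0.3, 0.3, -0.5]
grip_width: -0.0004
```

```bash
python3 s.py .5706 -.0074 .165
```

```text
18.8667 [ 0.5718 -0.0074  0.1661] [-0.3  0.3 -0.5] [0.04 0.01 0.03] -0.0003621633022218576
(array([1.2, 0.2, 1.1]), array([-0.0009,  0.003 ,  0.0012]))
```

Call:
{"name": "send_rows", "arguments": {"moves": [[[-6, 0, 0.5], [0, 0, 0], 0], [[-12, 0, 1], [0, 0, 0], 0], [[-16, 0, 1], [0, 0, 0], 0], [[-20, 0, 1], [0, 0, 0], 0], [[-24, 0, 1], [0, 0, 0], 0], [[-28, 0, 1], [0, 0, 0], 0], [[-32, 0, 1], [0, 0, 0], 0], [[-36, 0, 1], [0, 0, 0], 0], [[-36, 0, 1], [0, 0, 0], 0]]}}

```text
clock: 19.62
eef_pos: [0.6083, -0.0023, 0.1651]
tool_rot: [-0.07, 0.998, -0.0, 0.002]
ft_force: [-1.7, -0.4, 0.1]
grip_width: 0.0001
```

```bash
python3 s.py .5706 -.0074 .165
```

```text
19.6167 [ 0.6083 -0.0023  0.1651] [-1.7 -0.4  0.1] [-0.04  0.1  -0.05] 0.00013184426402861662
(array([38. ,  0.2, -0. ]), array([-0.0009,  0.0038,  0.0012]))
```

Pushing with only 1.7 N, so the lever is following. Continue.

Call:
{"name": "send_rows", "arguments": {"moves": [[[-4, 0, 0], [0, 0, 0], 0], [[-8, 0, 0], [0, 0, 0], 0], [[-12, 0, 0], [0, 0, 0], 0], [[-15, 0, 0], [0, 0, 0], 0], [[-18, 0, 0.5], [0, 0, 0], 0], [[-20, 0, 1], [0, 0, 0], 0], [[-20, 0, 1], [0, 0, 0], 0]]}}

```text
clock: 20.2
eef_pos: [0.6289, 0.0006, 0.1641]
tool_rot: [-0.07, 0.998, -0.0, 0.002]
ft_force: [0.9, 0.3, 0.7]
grip_width: 0.0001
```

```bash
python3 s.py .5706 -.0074 .165
```

```text
20.2 [6.289e-01 6.000e-04 1.641e-01] [0.9 0.3 0.7] [-0.05 -0.02  0.01] 6.889166537773864e-05
(array([58.8,  0.2, -1.2]), array([-0.0009,  0.0048,  0.0014]))
```

Call:
{"name": "send_rows", "arguments": {"moves": [[[-3, 0, 0], [0, 0, 0], 0], [[-6, 0, 0], [0, 0, 0], 0], [[-8, 0, 0], [0, 0, 0], 0], [[-10, 0, 0], [0, 0, 0], 0], [[-10, 0, 0], [0, 0, 0], 0]]}}

```text
clock: 20.62
eef_pos: [0.6369, 0.0018, 0.1637]
tool_rot: [-0.07, 0.998, -0.0, -0.0]
ft_force: [-7.0, -1.9, 3.8]
grip_width: -0.0001
```

```bash
python3 s.py .5706 -.0074 .165
```

```text
20.6167 [0.6369 0.0018 0.1637] [-7.  -1.9  3.8] [-0.21  1.34  0.  ] -0.00010165977697018843
(array([66.9,  0.2, -1.3]), array([-0.0008, -0.0006,  0.0012]))
```

Stopped with 7 N at u ≈ 7 mm, where the end stop is expected. Back off and measure.

Call:
{"name": "send_rows", "arguments": {"moves": [[[10, 0, 0], [0, 0, 0], 0], [[30, 0, 0], [0, 0, 0], 0], [[30, 0, -35], [0, 0, 0], 20], [[30, 0, -70], [0, 0, 0], 60], [[20, 0, -78], [0, 0, 0], 85], [[8, 0, -78], [0, 0, 0], 85], [[8, 0, -78], [0, 0, 0], 85], [[8, 0, -78], [0, 0, 0], 85]]}}

```text
clock: 21.28
eef_pos: [0.6293, 0.0008, 0.2416]
tool_rot: [-0.07, 0.998, -0.0, -0.0]
ft_force: [-0.7, -0.1, -0.2]
grip_width: 0.0722
```

```bash
python3 - <<'E'
from h import *
c=get_calibration("wrist");im=camera("wrist")[:,:,::-1].copy();cv2.imwrite("pics/w11.png",im)
print(readout.get_obs()["eef_pos"])
x=np.array([np.cos(.14),np.sin(.14),0]);p=np.array([.630,.001,.032])
for q in(.8,.83,.9,1):
    s=np.sin(q-.5)*x;k=np.cos(q-.5);d=s+[0,0,k];n=k*x-np.array([0,0,np.sin(q-.5)])
    print(q,"cap",proj(c,p+d*.105).round(),"cap near/far",proj(c,p+d*.105-n*.01).round(),proj(c,p+d*.105+n*.01).round(),"collar top near home/raised",[proj(c,p+d*r-n*.017).round().tolist() for r in(.081,.091,.095)])
u=int(proj(c,p+[0,0,.09])[0]);print(u);print([int(v) for v in im[200:420:4,u].max(1)])
for v in (290,310,330,350):print(v,[int(a) for a in im[v,u-56:u+60:4].max(1)])
E
```

```text
[0.62862899 0.00075915 0.24102305]
0.8 cap [320. 341.] cap near/far [320. 327.] [320. 355.] collar top near home/raised [[320.0, 283.0], [320.0, 296.0], [320.0, 301.0]]
0.83 cap [320. 346.] cap near/far [320. 332.] [320. 359.] collar top near home/raised [[320.0, 287.0], [320.0, 301.0], [320.0, 306.0]]
0.9 cap [320. 355.] cap near/far [320. 343.] [320. 367.] collar top near home/raised [[320.0, 297.0], [320.0, 311.0], [320.0, 317.0]]
1 cap [320. 366.] cap near/far [320. 357.] [320. 375.] collar top near home/raised [[320.0, 309.0], [320.0, 325.0], [320.0, 332.0]]
319
[85, 85, 84, 85, 86, 85, 84, 83, 154, 77, 156, 155, 156, 155, 155, 155, 154, 156, 157, 156, 81, 60, 185, 42, 58, 92, 31, 109, 111, 96, 92, 77, 76, 77, 76, 78, 18, 12, 15, 13, 12, 9, 22, 32, 95, 97, 98, 126, 95, 97, 97, 104, 107, 94, 93]
290 [63, 69, 69, 68, 67, 66, 68, 32, 63, 48, 118, 86, 56, 31, 30, 44, 70, 87, 89, 33, 68, 33, 163, 161, 161, 160, 160, 161, 160]
310 [73, 66, 66, 67, 66, 66, 66, 57, 31, 65, 201, 219, 104, 108, 110, 105, 102, 99, 155, 47, 42, 34, 159, 159, 162, 163, 160, 159, 159]
330 [103, 105, 234, 237, 238, 236, 236, 154, 94, 95, 94, 94, 75, 76, 75, 76, 74, 94, 95, 95, 96, 207, 235, 235, 235, 235, 236, 235, 234]
350 [195, 107, 70, 90, 91, 94, 94, 94, 74, 48, 14, 14, 13, 13, 11, 13, 14, 14, 174, 227, 227, 227, 228, 227, 228, 228, 227, 228, 227]
```

Cap far edge at row 373 and collar top near edge at row 308 both match q = 1.0 with the collar home (predicted 375 and 309). I retreat, then check the whole bench with the fixed cameras.

Call:
{"name": "send_rows", "arguments": {"moves": [[[10, 0, -20], [0, 0, 0], 85], [[40, 0, -50], [0, 0, 0], 85], [[75, 10, -80], [0, 0, 0], 85], [[110, 30, -90], [0, 0, 0], 85], [[145, 60, -90], [0, 0, 0], 85], [[175, 95, -90], [0, 0, 0], 85], [[200, 130, -90], [0, 0, 0], 85], [[225, 165, -90], [0, 0, 0], 85], [[240, 200, -90], [0, 0, 0], 85], [[250, 235, -90], [0, 0, 0], 85], [[260, 270, -90], [0, 0, 0], 85], [[265, 300, -90], [0, 0, 0], 85]]}}

```text
clock: 22.33
eef_pos: [0.3219, 0.2622, 0.331]
tool_rot: [-0.071, 0.998, -0.0, -0.001]
ft_force: [1.3, 0.2, -0.2]
grip_width: 0.0849
```

Call:
{"name": "send_rows", "arguments": {"moves": [[[30, 30, 0], [0, 0, 0], 85], [[60, 60, 0], [0, 0, 0], 85], [[90, 90, 0], [0, 0, 0], 85], [[90, 110, 0], [0, 0, 0], 85], [[90, 110, 0], [0, 0, 0], 85]]}}

```text
clock: 22.75
eef_pos: [0.2148, 0.3609, 0.3305]
tool_rot: [-0.074, 0.997, 0.0, -0.002]
ft_force: [-0.3, 0.3, 0.6]
grip_width: 0.0851
```

```bash
python3 - <<'E'
from h import *
x=np.array([np.cos(.14),np.sin(.14),0]);p=np.array([.630,.001,.032]);C=np.array([.610,.138,0])
for n in("top","scene"):
    c=get_calibration(n);a=camera(n)[:,:,::-1].copy();b=cv2.imread(f"pics/{n}0.png");cv2.imwrite(f"pics/{n}1.png",a)
    d=(cv2.absdiff(cv2.GaussianBlur(a,(5,5),0),cv2.GaussianBlur(b,(5,5),0)).max(2)>45).astype('uint8')*255
    k,_=cv2.findContours(cv2.dilate(d,np.ones((5,5))),0,2)
    print(n,[cv2.boundingRect(q) for q in k if cv2.contourArea(q)>60])
    for q in(.83,1.):
        D=np.sin(q-.5)*x+np.array([0,0,np.cos(q-.5)]);print("cap",q,proj(c,p+D*.1).round(1))
    hsv=cv2.cvtColor(a,cv2.COLOR_BGR2HSV);m=cv2.inRange(hsv,(2,120,120),(14,255,255))
    P=proj(c,C+[0,0,.1015]);s=np.zeros_like(m);cv2.circle(s,tuple(int(v) for v in P),45,255,-1);m&=s
    k,_=cv2.findContours(m,0,2);k=max(k,key=cv2.contourArea);e=cv2.fitEllipse(cv2.convexHull(k));print("wheel pred",P,"seen",e)
    P=proj(c,p+[.03,.004,.087]);g=a.max(2);s=np.zeros_like(g);cv2.circle(s,tuple(int(v) for v in P),14,255,-1)
    m=((g<32)*255).astype('uint8')&s;n_,l,st,ce=cv2.connectedComponentsWithStats(m);print([(st[i,4],ce[i].round(1)) for i in range(1,n_) if st[i,4]>15])
print(readout.get_obs()["eef_pos"])
E
```

```text
top [(0, 470, 10, 10), (16, 462, 56, 18), (338, 452, 13, 28), (252, 452, 36, 28), (166, 363, 50, 20), (143, 296, 166, 75), (231, 293, 50, 30), (253, 280, 31, 22), (273, 219, 28, 21), (182, 196, 69, 60), (341, 189, 49, 49), (270, 181, 29, 40)]
cap 0.83 [277.8 200. ]
cap 1.0 [277.  192.8]
wheel pred [210.75991123 228.23733675] seen ((210.6034698486328, 226.36590576171875), (52.75209426879883, 54.1574592590332), 44.400753021240234)
[(np.int32(22), array([278. , 190.6]))]
scene [(49, 425, 48, 29), (0, 336, 76, 38), (355, 270, 60, 54), (206, 237, 35, 32), (316, 232, 15, 13), (117, 225, 29, 42), (358, 223, 9, 10), (341, 211, 15, 16), (149, 191, 108, 144), (323, 179, 24, 40), (246, 144, 70, 83)]
cap 0.83 [332.4 185.4]
cap 1.0 [338.8 184.2]
wheel pred [273.11278644 165.00703416] seen ((273.1473388671875, 164.4927215576172), (37.54739761352539, 55.62567138671875), 85.56166076660156)
[]
[0.21642812 0.3582337  0.3303776 ]
```

```bash
python3 -c "
from workcell import order;print(order.job_done())"
```

```text
the job is handed in; nothing more can be done
None
```

The lap unit is set up and handed in at about 23 s. The flange is on the chuck, the wheel is on the flange, and the lever is over in the far notch with the collar down.

- **Seating:** The flange and then the wheel came to rest within 0.5 mm of their expected home heights. In the last pictures the wheel is where it should be: within 0.5 px in the scene view and 2 px in the top view.
- **Lever:** My first swing failed. The raised collar slipped out of the jaws with its pin left on top of the tooth. I then pushed the lever on with shut fingers until it met a firm stop at about 7 N, and the spring dropped the collar past the tooth.
- **Final lever check:** The wrist and top cameras put the cap at the on position (q ≈ 1.0), and the wrist camera shows the collar home. In the scene view the cap was not found, so that view neither confirms nor contradicts it. I had used my 12 picture views, so this check rests on pixel measurements.
- **Other things on the bench:** I touched none of the bystanders. Comparing the before and after top pictures shows no change at the cuff, tin or loupe; I did not check the brush separately.

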